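Swing the bench magnifier over the board and lock it

ROBOT

A 7-joint arm with a two-finger parallel gripper is mounted at the origin on the work surface. World frame = base frame: x ahead of the robot, y to its left, z up, the work surface at z = 0. Lengths are in m, angles in rad, forces in N, time in s.
With the tool pointing down it reaches from about 0.35 to 0.9 m from the base axis. Payload 8.1 kg.
Tool frame: the origin (TCP) lies midway between the tips of the shut fingers; the grasp point (between the pads) lies 19 mm behind it; z points along the fingers, y is the line along which they close (so a half turn about z gives the same grasp; the last joint's range is limited). The gripper opens to 92 mm and grips with 3 to 60 N. Pads are 19 mm wide; open, the fingers measure 130 mm over their backs; the gripper's body (75 mm by 190 mm) begins 47 mm behind the grasp point.
Start: joints at [-1.214, 0.434, 0.025, 1.573, -0.012, 1.134, -0.075], TCP at [0.277, 0.56, 0.227] pointing down, gripper open.
Joint ranges: [-2.62, 2.62], [-0.44, 2.09], [-1.27, 1.32], [0.08, 2.57], [-1.32, 4.46], [0.12, 2], [-2.74, 2.74]. Speed limits (rad/s): [2.22, 2.22, 3.01, 3.01, 3.14, 3.14, 3.14].

INTERFACE

Orientations are given as a 3x3 rotation matrix whose columns are the frame's x, y, z axes.
In Python, from station import ctrl gives the robot as it stands.
- The arm moves only by the tool arm_command, never from a script. Its argument "rows" is text: rows parted by semicolons, each of 7 numbers parted by spaces: the shift along the world's x, y, z in m, then the turn, a rotation vector about the world's x, y, z in rad, then the closure, from 0 (fully open) to 1 (shut). In form: x y z rx ry rz claw; .... A call has exactly 5 rows; each row is the pose to reach, as a shift and turn from the pose commanded when the call began; what a row does not reach only later rows make up. A row lasts 1/10 s, in which the tool goes at most 50 mm and 8.59 degrees, less where a joint would pass 70% of its speed; a pose out of reach is approached as far as the arm can. A call with a gripper value outside its range is refused whole. The fingers move at their own pace and stop on an object; "force" is the grip in N (left out, the last holds). Time passes only in rows, so rows that repeat a pose let the fingers close, or fill a call up. It gives the time, the measured TCP pose, the force, the opening and the grip force at its end, in the units of the state.
- ctrl.sense(): the state, without advancing time (a new reading comes with each control period).
- ctrl.read_camera(name): name is "scene" or "side" or "wrist"; returns the picture (420x560x3 uint8, red, green, blue); there is no depth.
- ctrl.calibration(name): a dict with "fx", "fy", "cx", "cy" (pixels), "dist" ([k1, k2, p1, p2, k3] as OpenCV has them; the pictures are not rectified), "eye" and "attitude" of the camera in the world. Camera axes: x right, y up, looking along -z (the intrinsics and any distortion apply to the point x, -y, -z); pixel columns grow to the right and rows downward; lengths in m; the calibration is good to about 2 mm. A picture is of the moment at which its call begins: read the wrist's pose just before it. calibration takes no time and is no camera call; for the wrist camera it gives the pose at the moment of the call.
- ctrl.finish_job(): hands the job in; it is judged then, once.
The state is a dict: "time_s": time; "joints": joint angles; "joint_vel": joint speeds; "effort": joint torques, N m; "eef_pos": TCP position; "ee_rot": TCP orientation; "force": force on the tool from outside, world axes, zero at the start; "ft_torque": the same for the moment, N m; "width": finger opening in m; "grip_force": force on a finger pad.
Only numpy, scipy, OpenCV 4.12 (cv2) and the standard library are available. Lean on these libraries where they do the work, as an engineer would, in place of code of your own. Each camera call takes 0.05 s, during which the arm holds its last target. There are 200 camera calls.

TASK

Set up the bench magnifier for inspecting the blue circuit board: with one finger push its white arm round, gently, until the round lens is centred above the board held in one of the two green vises. Then push the orange lock lever on top of the post clockwise (seen from above) all the way to its stop, leaving the lens where it is. Only push: do not pinch the arm or the lever, do not touch the lens with the robot, and leave everything else on the bench where it stands.

Things in the scene. Friction and masses are not known exactly. Their poses are not given: they have to be found in the camera images.
- pivot (a point): Point on the upright axis of the magnifier's post, 190 mm above the bench, at mid height of the white arm. Grey round foot (120 mm across, 22 mm high), steel post 28 mm across; foot and post are fixed. Both the arm and the lever turn about this upright axis.
- bar (a joint): Angle of the white swinging arm (rad), growing counter-clockwise seen from above, stops at -1.35 and 1.35. Needs about 0.12 N m to turn, no spring: stays where it is left. At 0 it points along the foot's own -x, midway between the two vises, which stand about 0.8 rad to either side; starts within 0.3 of that.
- lens_center (a point): Centre of the round lens at the end of the arm, 200 mm from the axis, 190 mm above the bench; clear glass in a black rim 110 mm across and 16 mm thick. The line from pivot to this point is the arm's centre line. Not to be touched.
- lens: The lens with its rim, origin at its centre (same point as point lens_center), x axis along the arm away from the pivot.
- bar_left: Counter-clockwise half of the white arm (left, looking outwards). Origin on the post's axis, 190 mm up; x outwards. The whole arm: level bar 22 mm wide (each side face 11 mm from the centre line), 18 mm high, centred on z = 190 mm, from a hub 44 mm across to 148 mm from the axis, where the lens rim begins (rim at 145 mm on the centre line). Push its side 80 to 125 mm from the axis.
- bar_right: The half of the white arm that forms its clockwise side. Same origin and axes as bar_left; side face 11 mm from the centre line.
- board_center (a point): Centre of the top of the blue circuit board (44 by 70 mm), level in the jaws of one of the two green vises, 103 mm above the bench, 200 mm (give or take 8 mm) from the post's axis. The vise is fixed, 100 by 85 mm at its foot; nothing on it is higher than 110 mm. The other, like vise holds a bare aluminium block.
- lever (a joint): Angle of the orange lock lever (rad): 0 loose, growing clockwise seen from above, 1.4 at its stop (locked). Starts at 0 to 0.25; about 0.06 N m to turn, stays where left. It does not really stiffen the arm. At 0 it points 0.7 rad counter-clockwise of the foot's +x (the side away from the vises), at 1.4 it points 0.7 rad clockwise of it.
- lever_tip (a point): Outer end of the orange lever, 105 mm from the post's axis, 250 mm above the bench, at its mid height. The lever is a level bar 14 mm wide and 16 mm high, straight out from a hub 32 mm across on the post (top 266 mm). The line from the axis to this point is its centre line; push its side 70 to 100 mm from the axis. Its underside is 43 mm above the white arm.
- lever_left: The half of the lever that forms its counter-clockwise side, the side to push. Origin on the post's axis at 250 mm height, x along the lever outwards.
- lever_right: The half of the lever that forms its clockwise side. Same origin and axes.
- spool: Bystander, loose: solder spool, 54 mm across, 38 mm high, standing between the vises. Origin under its centre.
- screwdriver: Bystander, loose: yellow-handled screwdriver lying on the bench, under 45 mm high; origin near its middle.
- mouse: Bystander, loose: black computer mouse, 100 by 58 by 36 mm. Origin under its centre.
- meter: Bystander, loose: yellow handheld meter, 150 by 80 by 42 mm, lying flat. Origin under its centre.
- flux: Bystander, loose: small bottle with a red cap, 36 mm across, 75 mm high. Origin under its centre.
- mug: Bystander, loose: blue mug, 80 mm across, 90 mm high. Origin under its centre.
- parts_tray: Bystander, loose: blue parts tray in four compartments, 120 by 90 by 30 mm. Origin under its centre.

How it is judged:
By the outcome, as a careful person would: the job done as asked, in the order asked, and still so for the second after the job is handed in, with the robot touching nothing.
It also fails if it takes over 51 s, if anything falls off the work surface, if the arm or the gripper's body presses on something with over 40 N, if the wrist force passes 120 N, or if a joint passes its speed limit or range.

## Working session

There is one attempt and no reset: what is moved stays moved. The work goes in short steps, Python scripts to look and compute and a tool call to move; the robot and the scene stay as the last step left them, time stands still between calls to the robot, and variables do not carry over. Pictures are saved under pics/ and viewed, at most 10 in all, crops included, and the job is handed in when it is done.

Besides the shell and the picture viewer there is one more tool, called after "Call:" by a JSON object that holds its "name" and its "arguments", one argument or row to a line. arm_command: Moves the arm, as the interface text tells. Its arguments: {"type":"object","properties":{"rows":{"type":"string"},"force":{"type":"number"}},"required":["rows"]}

```bash
mkdir -p pics
cat > h.py <<'E'
import numpy as np, cv2
from station import ctrl
def grab(n,f=None):
    c=ctrl.calibration(n); im=ctrl.read_camera(n)
    if f: cv2.imwrite('pics/'+f,im[:,:,::-1])
    return im,c
def ray(c,uv):
    K=np.array([[c['fx'],0,c['cx']],[0,c['fy'],c['cy']],[0,0,1.]])
    p=cv2.undistortPoints(np.array([[uv]],float),K,np.array(c['dist'],float))[0,0]
    d=np.array(c['attitude'])@np.array([p[0],-p[1],-1.]); return np.array(c['eye']),d/np.linalg.norm(d)
def onz(c,uv,z):
    e,d=ray(c,uv); return e+d*(z-e[2])/d[2]
def proj(c,P):
    q=np.array(c['attitude']).T@(np.array(P,float)-np.array(c['eye'])); q=q*[1,-1,-1]
    K=np.array([[c['fx'],0,c['cx']],[0,c['fy'],c['cy']],[0,0,1.]])
    return cv2.projectPoints(q[None],np.zeros(3),np.zeros(3),K,np.array(c['dist'],float))[0].ravel()
E
python3 - <<'E'
from h import *
for n in('scene','side'):
    im,c=grab(n,n+'0.png'); print(n,np.round(c['eye'],3),np.round(c['attitude'],2).tolist(),c['fx'],c['dist'])
s=ctrl.sense(); print(s['time_s'],s['eef_pos'],np.round(s['ee_rot'],3),s['force'],s['width'])
E
```

```text
scene [1.595 0.002 0.907] [[0.02, -0.59, 0.81], [1.0, 0.02, -0.02], [-0.0, 0.81, 0.59]] 399.09004095476405 [0.0138037 0.        0.        0.        0.       ]
side [ 0.517 -0.859  1.209] [[1.0, 0.03, -0.04], [-0.05, 0.76, -0.65], [0.02, 0.65, 0.76]] 500.2853911984625 [-0.18266943  0.          0.          0.          0.        ]
0.1 [0.27721978 0.55965962 0.22605031] [[-0.896  0.444 -0.   ]
 [ 0.444  0.896 -0.001]
 [-0.    -0.001 -1.   ]] [-0.21317887  0.25270417 -0.41037003] 0.09181589823497142
```

View pics/scene0.png

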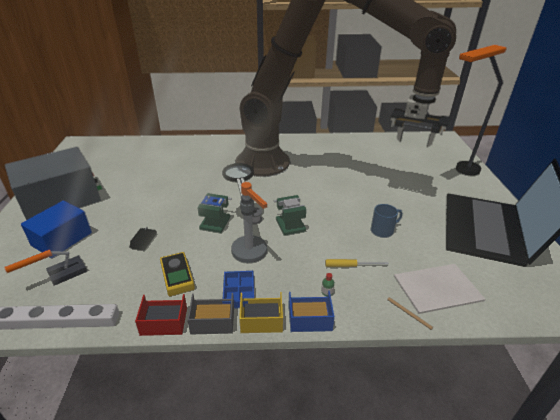

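View pics/side0.png

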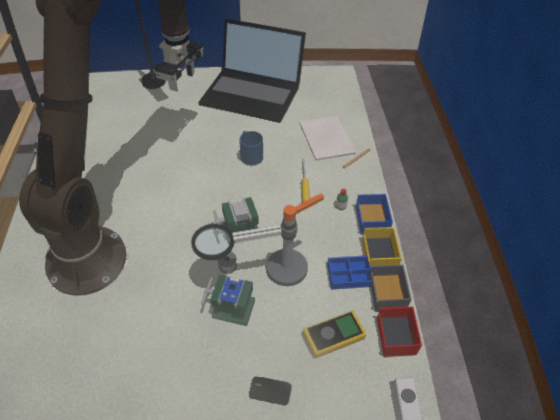

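The side view shows the foot at (287,267), lens at (213,241), the lever from (290,213) to (323,198), and the blue board at (232,290). The scene view has the board in the left vise at (213,200). Next I'll measure with colour masks.

Run:
```python
from h import *
R={'side':dict(org=(275,185,335,235),blue=(215,275,255,312),foot=(262,240,312,288),lens=(188,218,238,262)),
   'scene':dict(org=(236,178,275,212),blue=(198,190,232,212),foot=(228,230,272,268),lens=(220,160,256,184))}
for n in R:
    im=cv2.imread(f'pics/{n}0.png'); c=ctrl.calibration(n); hsv=cv2.cvtColor(im,cv2.COLOR_BGR2HSV)
    def comp(m,b):
        z=np.zeros_like(m);x0,y0,x1,y1=b;z[y0:y1,x0:x1]=m[y0:y1,x0:x1]
        k,l,s,ce=cv2.connectedComponentsWithStats(z);i=1+np.argmax(s[1:,4]);
        return max(cv2.findContours((l==i).astype('uint8'),0,1)[0],key=cv2.contourArea),ce[i],s[i]
    ct,ce,s=comp(cv2.inRange(hsv,(3,150,100),(18,255,255)),R[n]['org'])
    rr=cv2.minAreaRect(ct);print(n,'orange',ce,s,rr,[np.round(onz(c,p,.25)[:2],3).tolist() for p in cv2.boxPoints(rr)])
    ct,ce,s=comp(cv2.inRange(hsv,(105,130,90),(130,255,255)),R[n]['blue'])
    rr=cv2.minAreaRect(ct);print(' blue',ce,s,np.round(onz(c,ce,.103),3),np.round(onz(c,rr[0],.103),3),[np.round(onz(c,p,.103)[:2],3).tolist() for p in cv2.boxPoints(rr)])
    ct,ce,s=comp(cv2.inRange(hsv,(0,0,0),(180,255,70 if n=='scene' else 75)),R[n]['lens'])
    e=cv2.fitEllipse(ct);print(' lens',s,e,np.round(onz(c,e[0],.19),3))
    print(' foot/V', im[R[n]['foot'][1]:R[n]['foot'][3]:4,(R[n]['foot'][0]+R[n]['foot'][2])//2,1])
    o=im.copy();x0,y0,x1,y1=(180,180,345,330) if n=='side' else (185,150,305,275)
    cv2.imwrite(f'pics/{n}c.png',cv2.resize(o[y0:y1,x0:x1],None,fx=4 if n=='side' else 4.5,fy=4 if n=='side' else 4.5,interpolation=2))
a=cv2.imread('pics/sidec.png');b=cv2.imread('pics/scenec.png')
H=420;w=lambda i:cv2.resize(i,(395,int(395*i.shape[0]/i.shape[1])))
a,b=w(a),w(b);q=np.zeros((max(len(a),len(b)),790,3),'uint8');q[:len(a),:395]=a;q[:len(b),395:]=b;cv2.imwrite('pics/both.png',q)
```

```text
side orange [300.95982143 205.20535714] [284 194  39  22 224] ((303.8321228027344, 205.28829956054688), (10.16685676574707, 40.496551513671875), 70.01689147949219) [[0.584, -0.032], [0.686, 0.012], [0.691, -0.021], [0.591, -0.064]]
 blue [230.70852018 290.76233184] [221 278  21  24 223] [ 0.445 -0.183  0.103] [ 0.445 -0.181  0.103] [[0.417, -0.206], [0.435, -0.139], [0.473, -0.155], [0.454, -0.221]]
 lens [192 220  46  42 470] ((214.96852111816406, 241.14410400390625), (37.65943145751953, 45.600460052490234), 66.46843719482422) [ 0.409 -0.088  0.19 ]
 foot/V [ 83  94 101 101 102 102 100 106 107 107 110  86]
scene orange [251.93055556 193.49074074] [242 182  25  26 216] ((252.3144073486328, 195.4984130859375), (32.4080810546875, 11.272377967834473), 49.89908981323242) [[0.587, -0.076], [0.546, -0.051], [0.68, 0.012], [0.713, -0.013]]
 blue [213.81355932 201.15254237] [207 197  16   9  59] [ 0.45  -0.172  0.103] [ 0.448 -0.169  0.103] [[0.46, -0.195], [0.417, -0.195], [0.436, -0.143], [0.478, -0.145]]
 lens [235 160  21  21 174] ((244.334716796875, 169.8180389404297), (16.807588577270508, 25.21129608154297), 57.866573333740234) [ 0.387 -0.064  0.19 ]
 foot/V [ 86  86  84  87  88 100  99  96  82 158]
```

View pics/both.png

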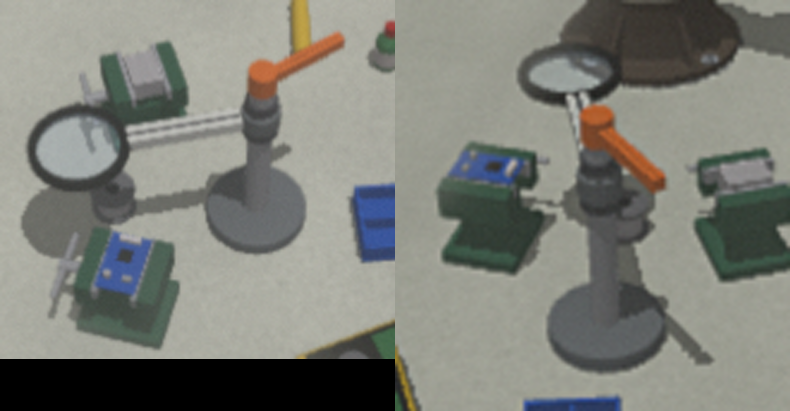

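Enlarged view: the lens rim, hub, lever, foot and board all stand out clearly. Side-view pixels are: lens (212.6,241), hub top (290,208.4), foot top (287,265), board (232,289), lever tip (323,197).

Run:
```python
from h import *
cs,cc=ctrl.calibration('side'),ctrl.calibration('scene')
P=dict(lens=((212.6,241.1),(237.9,172.2),.19),foot=((286.9,264.8),(249.3,246.6),.022),hubtop=((289.9,208.4),(246.4,185),.266),board=((232.2,289),(214.8,200.2),.103),tip=((322.5,197.2),(265.7,205.),.25))
for k,(a,b,z) in P.items():
    e1,d1=ray(cs,a);e2,d2=ray(cc,b);t=np.linalg.lstsq(np.c_[d1,-d2],e2-e1,rcond=None)[0]
    p,q=e1+t[0]*d1,e2+t[1]*d2
    print(k,np.round((p+q)/2,3),'gap',round(np.linalg.norm(p-q),4),'onz',np.round(onz(cs,a,z)[:2],3),np.round(onz(cc,b,z)[:2],3))
```

```text
lens [ 0.402 -0.086  0.189] gap 0.0019 onz [ 0.403 -0.088] [ 0.402 -0.085]
foot [ 0.599 -0.049  0.019] gap 0.0029 onz [ 0.6   -0.053] [ 0.601 -0.048]
hubtop [ 0.6   -0.048  0.264] gap 0.0004 onz [ 0.6  -0.05] [ 0.603 -0.048]
board [ 0.447 -0.172  0.101] gap 0.0085 onz [ 0.449 -0.178] [ 0.445 -0.169]
tip [0.687 0.005 0.249] gap 0.0082 onz [ 0.688 -0.001] [0.683 0.008]
```

Call:
{"name": "arm_command", "arguments": {
  "rows": "0 0 0.03 0 0 0 1; 0.01 -0.03 0.06 0 0 0.03 1; 0.03 -0.07 0.09 0 0 0.08 1; 0.05 -0.11 0.11 0 0 0.14 1; 0.07 -0.15 0.13 0 0 0.2 1",
  "force": 10
}}

```text
time_s: 0.6
eef_pos: [0.347, 0.41, 0.3568]
ee_rot: [[-0.967, 0.254, 0.0], [0.254, 0.967, -0.0], [-0.0, -0.0, -1.0]]
force: [0.8, 1.6, -0.1]
width: 0.0563
grip_force: 0.0
```

Call:
{"name": "arm_command", "arguments": {
  "rows": "0.02 -0.04 0 0 0 0.05 1; 0.04 -0.08 0 0 0 0.1 1; 0.06 -0.12 0 0 0 0.15 1; 0.08 -0.16 0 0 0 0.2 1; 0.1 -0.2 0 0 0 0.25 1"
}}

```text
time_s: 1.1
eef_pos: [0.447, 0.2097, 0.3559]
ee_rot: [[-1.0, 0.008, -0.0], [0.008, 1.0, -0.0], [0.0, -0.0, -1.0]]
force: [0.5, 1.3, 0.5]
width: 0.0162
grip_force: 0.0
```

Call:
{"name": "arm_command", "arguments": {
  "rows": "0.01 -0.04 0 0 0 0.04 1; 0.02 -0.08 0 0 0 0.08 1; 0.03 -0.12 0 0 0 0.12 1; 0.035 -0.16 0 0 0 0.16 1; 0.04 -0.2 0 0 0 0.2 1"
}}

```text
time_s: 1.6
eef_pos: [0.4865, 0.0098, 0.3558]
ee_rot: [[-0.982, -0.191, -0.0], [-0.191, 0.982, 0.0], [0.0, 0.0, -1.0]]
force: [0.3, -0.5, 0.1]
width: 0.0002
grip_force: 0.0
```

Run:
```python
from h import *
s=ctrl.sense(); print(s['time_s'],s['eef_pos'],np.round(s['ee_rot'],3),s['force'],s['width'],np.round(s['joints'],2))
im,c=grab('wrist','w1.png'); print(np.round(c['eye'],3),np.round(c['attitude'],2).tolist())
for p in((.447,-.173,.103),(.402,-.086,.19),(.6,-.049,.266),(.497,-.069,.199)): print(proj(c,p))
```

```text
1.6 [0.48645373 0.00982588 0.35578952] [[-0.982 -0.191 -0.   ]
 [-0.191  0.982  0.   ]
 [ 0.     0.    -1.   ]] [ 0.25543816 -0.51234084  0.13371562] 0.0002251007005912403 [-0.41  0.11  0.32  1.7  -0.04  1.33  1.68]
[ 0.409 -0.006  0.515] [[-0.19, -0.94, -0.28], [0.98, -0.18, -0.06], [-0.0, -0.29, 0.96]]
[148.56054562 128.32302123]
[201.56902081 101.30835535]
[196.10212068 315.95491284]
[204.47270675 195.19794735]
```

View pics/w1.png

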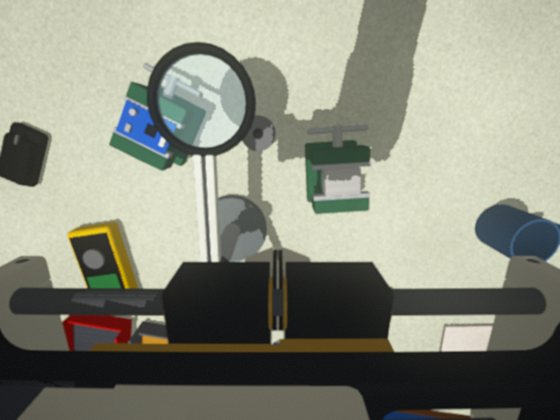

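The wrist view shows the lens at (201,99) and the white arm at column 206. The board is half under the lens at about (148,128), agreeing with the triangulation. Next I'll lower the finger beside the arm's clockwise face.

Call:
{"name": "arm_command", "arguments": {
  "rows": "0 0 -0.04 0 0 0 1; 0 -0.01 -0.08 0 0 0 1; 0 -0.02 -0.12 0 0 0 1; 0 -0.022 -0.16 0 0 0 1; 0 -0.022 -0.185 0 0 0 1"
}}

```text
time_s: 2.15
eef_pos: [0.4849, -0.0109, 0.1683]
ee_rot: [[-0.982, -0.188, -0.003], [-0.188, 0.982, -0.001], [0.003, 0.0, -1.0]]
force: [0.3, 0.0, 0.7]
width: 0.0002
grip_force: 0.0
```

Call:
{"name": "arm_command", "arguments": {
  "rows": "0 -0.005 0 0 0 0 1; 0.001 -0.01 0 0 0 0 1; 0.002 -0.015 0 0 0 0 1; 0.003 -0.02 0 0 0 0 1; 0.004 -0.023 0 0 0 0 1"
}}

```text
time_s: 2.65
eef_pos: [0.4914, -0.0341, 0.1721]
ee_rot: [[-0.982, -0.188, 0.002], [-0.188, 0.982, 0.0], [-0.002, -0.0, -1.0]]
force: [-0.8, 0.1, -0.6]
width: 0.0007
grip_force: 0.0
```

Call:
{"name": "arm_command", "arguments": {
  "rows": "0 -0.003 0 0 0 0.01 1; 0 -0.006 0 0 0 0.03 1; 0 -0.01 0 0 0 0.06 1; 0 -0.014 0 0 0 0.09 1; 0 -0.017 0 0 0 0.11 1"
}}

```text
time_s: 3.15
eef_pos: [0.4907, -0.0504, 0.1711]
ee_rot: [[-0.955, -0.298, 0.0], [-0.298, 0.955, 0.0], [-0.0, 0.0, -1.0]]
force: [0.6, 2.0, 0.6]
width: 0.0006
grip_force: 0.5
```

Call:
{"name": "arm_command", "arguments": {
  "rows": "0 -0.004 0 0 0 0.04 1; 0 -0.008 0 0 0 0.08 1; 0.001 -0.012 0 0 0 0.12 1; 0.002 -0.016 0 0 0 0.16 1; 0.003 -0.019 0 0 0 0.18 1"
}}

```text
time_s: 3.65
eef_pos: [0.4933, -0.0697, 0.1709]
ee_rot: [[-0.886, -0.463, -0.001], [-0.463, 0.886, 0.0], [0.001, 0.001, -1.0]]
force: [-1.3, 0.1, 0.8]
width: 0.0007
grip_force: 0.6
```

Run:
```python
from h import *
s=ctrl.sense(); print(s['time_s'],s['eef_pos'],s['force'])
im,c=grab('side','s2.png'); im2,c2=grab('scene','sc2.png');
a=cv2.resize(im[180:330,180:345],None,fx=2.4,fy=2.4,interpolation=2);b=cv2.resize(im2[150:260,185:305],None,fx=3.27,fy=3.27,interpolation=2)
q=np.zeros((360,a.shape[1]+b.shape[1],3),'uint8');q[:len(a),:a.shape[1]]=a;q[:len(b),a.shape[1]:]=b[:360];print(q.shape,a.shape);cv2.imwrite('pics/b2.png',q[:,:,::-1])
```

```text
3.65 [ 0.49327992 -0.06966801  0.17089716] [-1.25425563  0.12653583  0.78558014]
(360, 788, 3) (360, 396, 3)
```

View pics/b2.png

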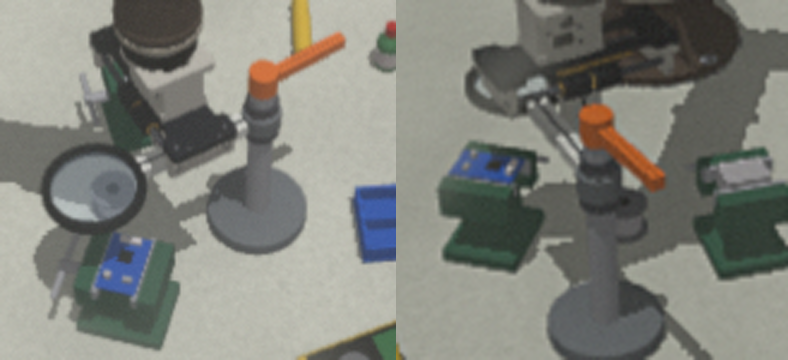

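The lens moved with the finger and is now at about side (219.6,258). I'll compute its angle.

```bash
cat >> h.py <<'E'
def lens(f,guess=None):
    im=cv2.imread('pics/'+f); g=cv2.cvtColor(im,cv2.COLOR_BGR2GRAY); c=ctrl.calibration('side')
    best=None
    for phi in np.arange(.1,1.0,.005):
        P=np.array([.6-.2*np.cos(phi),-.049-.2*np.sin(phi),.19])
        t=np.arange(0,2*np.pi,.1); v=[]
        for r in(.05,):
            for a in t:
                u=proj(c,P+[r*np.cos(a),r*np.sin(a),.008]); v.append(g[int(round(u[1])),int(round(u[0]))])
        s=np.mean(v)
        if best is None or s<best[0]: best=(s,phi,proj(c,P))
    return best
E
python3 - <<'E'
from h import *
c=ctrl.calibration('side')
p=onz(c,(219.6,257.9),.19);d=p[:2]-[.6,-.049];print(p,np.hypot(*d),np.arctan2(-d[1],-d[0]))
for f in(.65,.68,.7): print(f,proj(c,(.6-.2*np.cos(f),-.049-.2*np.sin(f),.19)))
im,c=cv2.imread('pics/w1.png'),None
E
```

```text
[ 0.42210618 -0.14046242  0.19      ] 0.20002896046441937 0.47489595060251105
0.65 [226.93552535 267.59857287]
0.68 [228.4230362  269.16451669]
0.7 [229.45109067 270.19008045]
```

Call:
{"name": "arm_command", "arguments": {
  "rows": "0.001 -0.005 0 0 0 0.05 1; 0.002 -0.01 0 0 0 0.1 1; 0.004 -0.015 0 0 0 0.15 1; 0.005 -0.018 0 0 0 0.18 1; 0.006 -0.0205 0 0 0 0.2 1"
}}

```text
time_s: 4.25
eef_pos: [0.4997, -0.0899, 0.171]
ee_rot: [[-0.777, -0.629, -0.0], [-0.629, 0.777, 0.0], [-0.0, 0.0, -1.0]]
force: [-0.6, -0.0, 0.1]
width: 0.0004
grip_force: 0.6
```

Call:
{"name": "arm_command", "arguments": {
  "rows": "0 0 0 0 0 0 1; -0.005 0.01 0 0 0 0 1; -0.015 0.03 0.01 0 0 0 1; -0.015 0.04 0.05 0 0 -0.1 1; -0.015 0.05 0.09 0 0 -0.2 1"
}}

```text
time_s: 4.75
eef_pos: [0.4832, -0.0384, 0.2615]
ee_rot: [[-0.889, -0.459, -0.002], [-0.459, 0.889, 0.0], [0.002, 0.001, -1.0]]
force: [0.9, 0.5, 0.6]
width: 0.0002
grip_force: 0.0
```

Call:
{"name": "arm_command", "arguments": {
  "rows": "0 0 0.04 0 0 0 1; 0 0 0.08 0 0 0 1; 0 0 0.12 0 0 0 1; 0 0 0.14 0 0 0 1; 0 0 0.14 0 0 0 1"
}}

```text
time_s: 5.25
eef_pos: [0.4855, -0.0392, 0.404]
ee_rot: [[-0.887, -0.462, 0.005], [-0.462, 0.887, 0.001], [-0.005, -0.002, -1.0]]
force: [-0.5, 0.4, 1.2]
width: 0.0008
grip_force: 0.0
```

Run:
```python
from h import *
s=ctrl.sense(); print(s['time_s'],s['eef_pos'],s['force'],np.round(s['joints'],2))
im,c=grab('side','s3.png'); iw,cw=grab('wrist','w3.png'); print(cw['eye'])
for f in(.66,.68,.7): print(proj(c,(.6-.2*np.cos(f),-.049-.2*np.sin(f),.19)),proj(cw,(.6-.2*np.cos(f),-.049-.2*np.sin(f),.19)),proj(cw,(.6-.2*np.cos(f),-.049-.2*np.sin(f),.103)))
a=cv2.resize(im[180:330,180:345],None,fx=2.4,fy=2.4,interpolation=2)
b=cv2.resize(iw[0:340,60:440],(396,354))
q=np.zeros((360,792,3),'uint8');q[:,:396]=a;q[:354,396:]=b;cv2.imwrite('pics/b3.png',q[:,:,::-1])
```

```text
5.25 [ 0.48553755 -0.03918529  0.40400967] [-0.5415255   0.35019432  1.15137131] [-0.28  0.09  0.29  1.61 -0.03  1.44  2.06]
[ 0.41467514 -0.07589803  0.56099748]
[227.4240283  268.12413811] [194.4973211  105.50596501] [210.44105516 108.87305225]
[228.4230362  269.16451669] [191.21234967 106.19608664] [207.77521252 109.4267473 ]
[229.45109067 270.19008045] [187.95157009 106.95614314] [205.12711956 110.03693067]
```

View pics/b3.png

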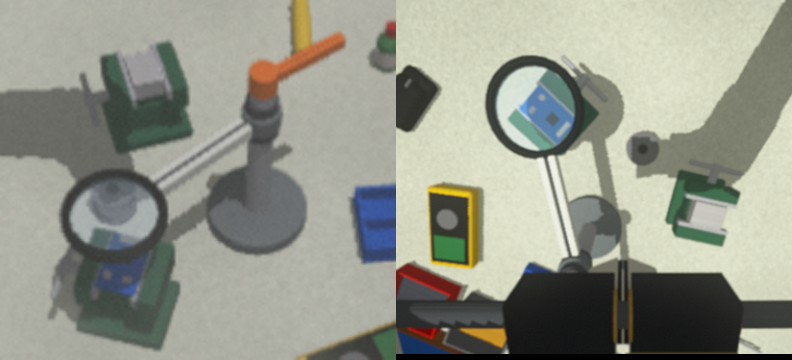

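The wrist view shows the lens at about (193,102) with the board wholly inside the rim, as expected from parallax. Measuring both from this one view:

Run:
```python
from h import *
im=cv2.imread('pics/w3.png');c=ctrl.calibration('wrist');hsv=cv2.cvtColor(im,cv2.COLOR_BGR2HSV)
def big(m):
    k,l,s,ce=cv2.connectedComponentsWithStats(m);i=1+np.argmax(s[1:,4]);return max(cv2.findContours((l==i).astype('uint8'),0,1)[0],key=cv2.contourArea)
def ang(p):
    d=p[:2]-np.array([.6,-.049]);return np.round(p,4),np.hypot(*d).round(4),np.arctan2(-d[1],-d[0]).round(4)
m=np.zeros(im.shape[:2],'uint8');m[40:170,120:260]=1
rim=cv2.inRange(hsv,(0,0,0),(180,255,70))*m
ct=big(cv2.inRange(hsv,(100,80,60),(130,255,255))*m);rr=cv2.minAreaRect(ct)
print('board',rr,ang(onz(c,rr[0],.103)),[np.round(onz(c,p,.103)[:2],3).tolist() for p in cv2.boxPoints(rr)])
r=big(rim);(x,y),_=cv2.minEnclosingCircle(r);print('rim box',cv2.boundingRect(r),_)
# inner rim (glass) contour
cs,h=cv2.findContours(rim,cv2.RETR_CCOMP,1)
inner=max([q for q,hh in zip(cs,h[0]) if hh[3]>=0],key=cv2.contourArea);e=cv2.fitEllipse(inner);print('inner',e,ang(onz(c,e[0],.19)))
# post hub / arm bar white
w=cv2.inRange(hsv,(0,0,225),(180,60,255))
# screw-hub position check
for z in(.19,.266,.022): print(z,proj(c,(.6,-.049,z)))
cv2.imwrite('pics/mask.png',rim)
s=cv2.imread('pics/s3.png')
cc=ctrl.calibration('side');print(ang(onz(cc,(180+115/2.4,180+214/2.4),.19)))
```

```text
board ((205.8028564453125, 109.78268432617188), (52.24608612060547, 29.973264694213867), 43.02506637573242) (array([ 0.4449, -0.177 ,  0.103 ]), np.float64(0.2011), np.float64(0.69)) [[0.456, -0.218], [0.415, -0.204], [0.434, -0.135], [0.476, -0.149]]
rim box (147, 54, 104, 98) 52.59111785888672
inner ((192.8913116455078, 103.42837524414062), (77.8829116821289, 85.66084289550781), 156.8829803466797) (array([ 0.4396, -0.174 ,  0.19  ]), np.float64(0.2034), np.float64(0.6621))
0.19 [231.62353233 259.94953044]
0.266 [221.6923269  289.64702941]
0.022 [244.57439412 221.28524133]
(array([ 0.4432, -0.1747,  0.19  ]), np.float64(0.2009), np.float64(0.676))
```

The board measures 43×72 mm, which fits. Its angle is 0.69 against about 0.665 for the lens, so a further ~2 mm nudge at the finger is needed.

Call:
{"name": "arm_command", "arguments": {
  "rows": "0 0 -0.045 0 0 0 1; 0 0 -0.09 0 0 0 1; 0 0 -0.135 0 0 0.05 1; 0 0.005 -0.18 0 0 0.12 1; 0 -0.015 -0.225 0 0 0.2 1"
}}

```text
time_s: 5.85
eef_pos: [0.4832, -0.0516, 0.173]
ee_rot: [[-0.773, -0.635, -0.002], [-0.635, 0.773, 0.002], [0.001, 0.003, -1.0]]
force: [1.3, 0.2, -0.3]
width: 0.0008
grip_force: 0.0
```

Call:
{"name": "arm_command", "arguments": {
  "rows": "0 0 -0.005 0 0 0.02 1; 0.006 -0.015 -0.005 0 0 0.02 1; 0.012 -0.028 -0.005 0 0 0.02 1; 0.0155 -0.036 -0.005 0 0 0.02 1; 0.0165 -0.0372 -0.005 0 0 0.02 1"
}}

```text
time_s: 6.35
eef_pos: [0.5014, -0.0926, 0.1713]
ee_rot: [[-0.766, -0.643, 0.0], [-0.643, 0.766, -0.0], [-0.0, -0.0, -1.0]]
force: [-0.3, 1.2, -0.5]
width: 0.0006
grip_force: 0.0
```

Call:
{"name": "arm_command", "arguments": {
  "rows": "0 0 0 0 0 0 1; 0 0 0 0 0 0 1; -0.008 0.015 0 0 0 0 1; -0.015 0.03 0.02 0 0 -0.1 1; -0.015 0.05 0.065 0 0 -0.2 1"
}}

```text
time_s: 6.85
eef_pos: [0.4827, -0.0416, 0.234]
ee_rot: [[-0.88, -0.475, -0.007], [-0.475, 0.88, -0.0], [0.007, 0.003, -1.0]]
force: [1.8, 0.8, 0.2]
width: 0.0007
grip_force: 0.0
```

Call:
{"name": "arm_command", "arguments": {
  "rows": "0 0 0.045 0 0 0 1; 0 0 0.09 0 0 0 1; 0 0 0.135 0 0 0 1; 0 0 0.16 0 0 0 1; 0 0 0.16 0 0 0 1"
}}

```text
time_s: 7.35
eef_pos: [0.4874, -0.0417, 0.3999]
ee_rot: [[-0.877, -0.48, 0.007], [-0.48, 0.877, 0.001], [-0.006, -0.002, -1.0]]
force: [1.0, 0.5, -0.6]
width: 0.0006
grip_force: 0.0
```

```bash
cat > m.py <<'E'
from h import *
import sys
def big(m):
    k,l,s,ce=cv2.connectedComponentsWithStats(m);i=1+np.argmax(s[1:,4]);return max(cv2.findContours((l==i).astype('uint8'),0,1)[0],key=cv2.contourArea)
def ang(p):
    d=p[:2]-np.array([.6,-.049]);return np.round(p,4),np.hypot(*d).round(4),np.arctan2(-d[1],-d[0]).round(4)
def meas():
    im,c=grab('wrist','wm.png');im=im[:,:,::-1].copy();hsv=cv2.cvtColor(im,cv2.COLOR_BGR2HSV)
    u=proj(c,(.445,-.175,.19)).astype(int);m=np.zeros(im.shape[:2],'uint8');m[max(0,u[1]-70):u[1]+70,max(0,u[0]-70):u[0]+70]=1
    rim=cv2.inRange(hsv,(0,0,0),(180,255,70))*m
    rr=cv2.minAreaRect(big(cv2.inRange(hsv,(100,80,60),(130,255,255))*m));print('board',ang(onz(c,rr[0],.103)),rr[1])
    cs,h=cv2.findContours(rim,cv2.RETR_CCOMP,1)
    e=cv2.fitEllipse(max([q for q,hh in zip(cs,h[0]) if hh[3]>=0],key=cv2.contourArea));print('lens',e,ang(onz(c,e[0],.19)))
    s=ctrl.sense();print(s['time_s'],s['eef_pos'],np.round(s['ee_rot'],3).tolist(),s['force'],np.round(s['joints'],2))
if __name__=='__main__': meas()
E
python3 m.py
```

```text
board (array([ 0.4459, -0.1774,  0.103 ]), np.float64(0.2006), np.float64(0.6945)) (51.340755462646484, 30.456378936767578)
lens ((192.17254638671875, 100.78543090820312), (78.52531433105469, 86.62622833251953), 156.8708038330078) (array([ 0.4444, -0.1788,  0.19  ]), np.float64(0.2026), np.float64(0.6955))
7.4 [ 0.48661938 -0.04162436  0.39756431] [[-0.877, -0.48, 0.003], [-0.48, 0.877, 0.001], [-0.003, -0.001, -1.0]] [-0.44658282  1.00710939 -0.49111513] [-0.29  0.1   0.3   1.62 -0.03  1.43  2.09]
```

The lens is within about 2 mm of the board centre in both r and angle. Now the lever: I'll go high, then lower the finger on its counter-clockwise side.

Call:
{"name": "arm_command", "arguments": {
  "rows": "0.025 0.02 -0.01 0 0 0 1; 0.05 0.04 -0.02 0 0 0 1; 0.085 0.06 -0.03 0 0 0 1; 0.115 0.08 -0.04 0 0 0.02 1; 0.145 0.1 -0.05 0 0 0.04 1"
}}

```text
time_s: 7.9
eef_pos: [0.6314, 0.0592, 0.3438]
ee_rot: [[-0.857, -0.515, -0.003], [-0.515, 0.857, -0.0], [0.002, 0.001, -1.0]]
force: [0.7, -0.5, 0.5]
width: 0.0005
grip_force: 0.0
```

Call:
{"name": "arm_command", "arguments": {
  "rows": "0.005 0 -0.03 0 0 0 1; 0.008 -0.002 -0.06 0 0 0 1; 0.01 -0.005 -0.09 0 0 0 1; 0.01 -0.005 -0.112 0 0 0 1; 0.01 -0.005 -0.112 0 0 0 1"
}}

```text
time_s: 8.4
eef_pos: [0.6381, 0.053, 0.2292]
ee_rot: [[-0.858, -0.514, -0.008], [-0.514, 0.858, -0.001], [0.008, 0.003, -1.0]]
force: [-0.0, -0.2, 0.5]
width: 0.0003
grip_force: 0.0
```

Run:
```python
from h import *
s=ctrl.sense();p=s['eef_pos'];print(p,np.round(s['ee_rot'],3).tolist(),s['force'],np.round(s['joints'],2))
im,c=grab('side','s4.png');i2,_=grab('scene','sc4.png')
a=cv2.resize(im[150:300,180:345],None,fx=2.4,fy=2.4,interpolation=2);b=cv2.resize(i2[130:240,195:315],None,fx=3.27,fy=3.27,interpolation=2)
q=np.zeros((360,788,3),'uint8');q[:,:396]=a;q[:len(b),396:]=b;cv2.imwrite('pics/b4.png',q[:,:,::-1])
d=np.array([.85,.527]);n=np.array([-.527,.85]);v=p[:2]-np.array([.6,-.049]);print(v@d,v@n)
for t in np.arange(.55,-.96,-.1): print(round(t,2),np.round([.6+.085*np.cos(t)-.026*np.sin(t),-.049+.085*np.sin(t)+.026*np.cos(t)],4))
```

```text
[0.63811962 0.05302619 0.22915968] [[-0.858, -0.514, -0.008], [-0.514, 0.858, -0.001], [0.008, 0.003, -1.0]] [-0.02061795 -0.20068968  0.45884923] [-0.33  0.47  0.25  1.54 -0.12  1.16  2.05]
0.08616947355874915 0.06663322092536715
0.55 [0.6589 0.0176]
0.45 [0.6652 0.0114]
0.35 [0.6709 0.0046]
0.25 [ 0.6759 -0.0028]
0.15 [ 0.6802 -0.0106]
0.05 [ 0.6836 -0.0188]
-0.05 [ 0.6862 -0.0273]
-0.15 [ 0.6879 -0.036 ]
-0.25 [ 0.6888 -0.0448]
-0.35 [ 0.6888 -0.0537]
-0.45 [ 0.6878 -0.0626]
-0.55 [ 0.6861 -0.0713]
-0.65 [ 0.6834 -0.0797]
-0.75 [ 0.6799 -0.0879]
-0.85 [ 0.6756 -0.0957]
-0.95 [ 0.6706 -0.103 ]
```

View pics/b4.png

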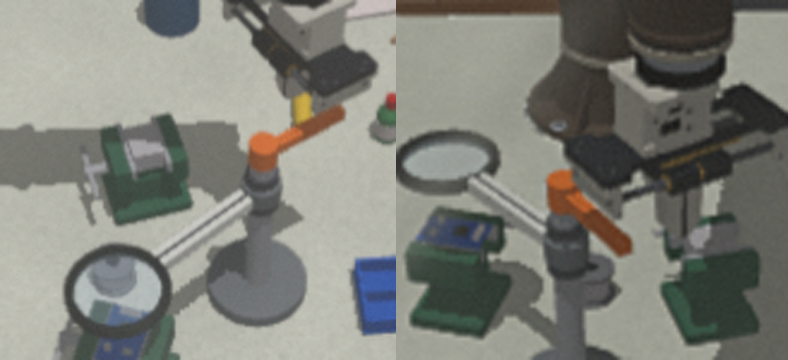

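The finger stands beside the lever on its counter-clockwise side and the lens is unmoved. Start the push.

Call:
{"name": "arm_command", "arguments": {
  "rows": "0.006 -0.01 0 0 0 0 1; 0.011 -0.019 0 0 0 0 1; 0.016 -0.027 0 0 0 0 1; 0.02 -0.033 0 0 0 0 1; 0.0225 -0.0375 0 0 0 -0.02 1"
}}

```text
time_s: 9.0
eef_pos: [0.6643, 0.0144, 0.2343]
ee_rot: [[-0.869, -0.496, 0.001], [-0.496, 0.869, 0.0], [-0.001, -0.0, -1.0]]
force: [-0.3, 0.1, -0.3]
width: 0.0001
grip_force: 0.5
```

Call:
{"name": "arm_command", "arguments": {
  "rows": "0.003 -0.003 0 0 0 -0.05 1; 0.006 -0.006 0 0 0 -0.1 1; 0.009 -0.01 0 0 0 -0.15 1; 0.012 -0.014 0 0 0 -0.2 1; 0.015 -0.018 0 0 0 -0.25 1"
}}

```text
time_s: 9.5
eef_pos: [0.6786, -0.0026, 0.2339]
ee_rot: [[-0.964, -0.264, -0.001], [-0.264, 0.964, 0.0], [0.0, 0.001, -1.0]]
force: [-1.1, -0.8, -0.5]
width: 0.0002
grip_force: 0.4
```

Run:
```python
from h import *
s=ctrl.sense();print(s['eef_pos'],s['force'],np.arctan2(s['ee_rot'][1][1],s['ee_rot'][0][1])-np.pi/2)
```

```text
[ 0.6786456  -0.0025817   0.23391723] [-1.14239062 -0.78064499 -0.4654756 ] 0.2674306673955871
```

Call:
{"name": "arm_command", "arguments": {
  "rows": "0.003 -0.006 0 0 0 -0.08 1; 0.006 -0.013 0 0 0 -0.16 1; 0.008 -0.02 0 0 0 -0.24 1; 0.009 -0.027 0 0 0 -0.32 1; 0.01 -0.034 0 0 0 -0.4 1"
}}

```text
time_s: 10.0
eef_pos: [0.689, -0.0365, 0.234]
ee_rot: [[-0.991, 0.133, 0.0], [0.133, 0.991, 0.001], [-0.0, 0.001, -1.0]]
force: [1.0, 0.5, -0.0]
width: 0.0006
grip_force: 0.5
```

Call:
{"name": "arm_command", "arguments": {
  "rows": "0 -0.007 0 0 0 -0.08 1; 0 -0.014 0 0 0 -0.16 1; 0 -0.021 0 0 0 -0.24 1; -0.001 -0.028 0 0 0 -0.32 1; -0.002 -0.035 0 0 0 -0.4 1"
}}

```text
time_s: 10.5
eef_pos: [0.6868, -0.0715, 0.234]
ee_rot: [[-0.861, 0.509, -0.0], [0.509, 0.861, 0.001], [0.0, 0.001, -1.0]]
force: [-0.2, 0.2, -0.2]
width: 0.0005
grip_force: 0.4
```

Call:
{"name": "arm_command", "arguments": {
  "rows": "-0.001 -0.003 0 0 0 -0.03 1; -0.002 -0.006 0 0 0 -0.06 1; -0.003 -0.009 0 0 0 -0.09 1; -0.004 -0.012 0 0 0 -0.12 1; -0.005 -0.015 0 0 0 -0.15 1"
}}

```text
time_s: 11.0
eef_pos: [0.6815, -0.0866, 0.234]
ee_rot: [[-0.777, 0.63, -0.0], [0.63, 0.777, 0.0], [0.0, 0.0, -1.0]]
force: [-0.6, 1.0, 0.4]
width: 0.0003
grip_force: 0.4
```

Call:
{"name": "arm_command", "arguments": {
  "rows": "-0.0007 -0.0008 0 0 0 -0.01 1; -0.0014 -0.0016 0 0 0 -0.02 1; -0.002 -0.0024 0 0 0 -0.03 1; -0.0027 -0.0032 0 0 0 -0.04 1; -0.0034 -0.004 0 0 0 -0.05 1"
}}

```text
time_s: 11.5
eef_pos: [0.6784, -0.0906, 0.2341]
ee_rot: [[-0.745, 0.667, 0.001], [0.667, 0.745, 0.0], [-0.0, 0.0, -1.0]]
force: [4.1, 0.5, 0.2]
width: 0.0004
grip_force: 1.8
```

Call:
{"name": "arm_command", "arguments": {
  "rows": "-0.0006 -0.0006 0 0 0 -0.01 1; -0.0012 -0.0012 0 0 0 -0.02 1; -0.0017 -0.0018 0 0 0 -0.03 1; -0.0022 -0.0023 0 0 0 -0.03 1; -0.0022 -0.0023 0 0 0 -0.03 1"
}}

```text
time_s: 12.0
eef_pos: [0.6784, -0.0913, 0.2344]
ee_rot: [[-0.726, 0.688, 0.005], [0.688, 0.726, 0.001], [-0.003, 0.004, -1.0]]
force: [10.8, 2.9, -3.1]
width: 0.0004
grip_force: 4.7
```

The force climbs and motion has stopped at about -0.79 rad, which matches the expected stop. Back off and check.

Call:
{"name": "arm_command", "arguments": {
  "rows": "0.003 0.003 0 0 0 0 1; 0.01 0.012 0 0 0 0 1; 0.022 0.026 0 0 0 0 1; 0.03 0.035 0.02 0 0 0 1; 0.03 0.04 0.06 0 0 0 1"
}}

```text
time_s: 12.5
eef_pos: [0.7053, -0.0502, 0.2907]
ee_rot: [[-0.726, 0.688, -0.007], [0.688, 0.726, 0.001], [0.006, -0.004, -1.0]]
force: [0.8, 0.5, 0.0]
width: 0.0008
grip_force: 0.0
```

Call:
{"name": "arm_command", "arguments": {
  "rows": "0 0.02 0.045 0 0 0 1; 0 0.06 0.07 0 0 0 1; -0.02 0.1 0.08 0 0 0 1; -0.05 0.14 0.08 0 0 0 1; -0.08 0.18 0.08 0 0 0 1"
}}

```text
time_s: 13.0
eef_pos: [0.625, 0.1287, 0.374]
ee_rot: [[-0.725, 0.689, -0.0], [0.689, 0.725, -0.0], [-0.0, -0.001, -1.0]]
force: [-0.0, 1.0, 0.2]
width: 0.0005
grip_force: 0.0
```

Run:
```python
from h import *
s=ctrl.sense();print(s['time_s'],s['eef_pos'],s['force'])
im,c=grab('side','s5.png');i2,c2=grab('scene','sc5.png')
a=cv2.resize(im[180:330,180:345],None,fx=2.4,fy=2.4,interpolation=2);b=cv2.resize(i2[150:260,185:305],None,fx=3.27,fy=3.27,interpolation=2)
q=np.zeros((360,788,3),'uint8');q[:,:396]=a;q[:len(b),396:]=b[:360];cv2.imwrite('pics/b5.png',q[:,:,::-1])
for f in (-.75,-.8,-.85): P=(.6+.105*np.cos(f),-.049+.105*np.sin(f),.25);print(f,(proj(c,P)-[180,180])*2.4,(proj(c2,P)-[185,150])*3.27+[396,0])
f=.69;P=(.6-.2*np.cos(f),-.049-.2*np.sin(f),.19);print((proj(c,P)-[180,180])*2.4,(proj(c2,P)-[185,150])*3.27+[396,0])
for n in('side','scene'):
    A=cv2.imread(f"pics/{'s5' if n=='side' else 'sc5'}.png").astype(int);B=cv2.imread(f'pics/{n}0.png').astype(int)
```

```text
13.0 [0.62502393 0.12873707 0.37395113] [-0.04105729  0.98456642  0.18472115]
-0.75 [343.21124012 129.32449457] [511.18130203 178.18761544]
-0.8 [339.9947848  132.36020831] [507.16880123 175.78774106]
-0.85 [336.56513408 135.26637871] [503.41162456 173.27419658]
[117.44029188 215.23004699] [479.03610505  95.83587241]
```

View pics/b5.png

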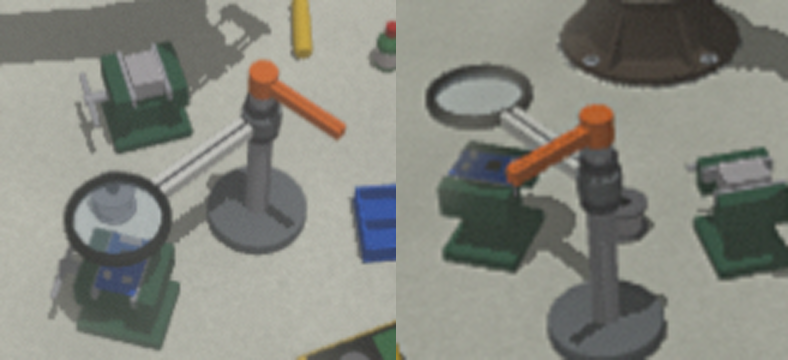

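The lever is swung to about -0.79 rad (tip at (342,131) in the crop). The lens is still at (117,216), the predicted target, and nothing else has moved.

```bash
python3 -c "
from station import ctrl
print(ctrl.finish_job())"
```

```text
the job is handed in; nothing more can be done
None
```

The job is handed in: the lens sits over the blue board to within about 2 mm by camera, the orange lever is pushed clockwise to its stop, and I saw nothing else on the bench move (about 13 s of the 51 s used).

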